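Lift a rinsed filter disc into its drying dish

TASK

Slide the blade of the lifter along the bench under the large round filter disc in the stop rail, lift the disc on the blade and carry it to the shallow steel drying dish. Tip it gently off from low down so that it ends lying flat in the dish, and then stand the lifter back on the bench, blade flat. Do not touch the disc with the gripper or any other part of the robot.

Things in the scene. Friction and masses are not known exactly. Their poses are not given: they have to be found in the camera images.
- lifter: Lifter, 120 g, standing on its blade, a flat steel strip 115 mm long (x), 44 wide (y), 1.6 thick, no rims. Upright black grip near its rear, 24 (x) x 16 (y) mm, from 30 to 80 mm above the blade's underside, on a slimmer neck. Origin: on the blade's underside straight below the middle of the grip. x forward along the blade, z up. Blade tip 100 mm ahead of the origin, rear end 15 mm behind.
- disc: Large round white filter disc, 60 mm diameter, 10 thick, 60 g, grey centre with dark holes. Underside bevelled: flat foot 34 mm across, rising evenly to 5 mm at the rim; a thin blade wedges under it against the rail. Slick: slides off at over 20 degrees, rides safely under 8. Origin: centre of underside, z up. In one of the rail's three bays; a 38 mm disc and a 56 mm square tile are in the others.
- stop_rail: Dark steel rail fixed to the bench: bar 286 mm long (y), 14 deep, 18 high; from its front, pairs of fingers 12 mm high, 6 thick reach 30 mm out and form three bays, each 66 mm wide, centred at y = -100, 0, 100 mm. Origin: at bench level, middle of the bar's front face, which stops the pieces. x points from the open side into the bar (a blade slides in along +x), z up.
- dish: Shallow round steel drying dish, loose, 500 g, 152 mm across the rim, 12 high; flat inner floor about 136 mm across, 4 mm above the bench. Origin: centre of its underside, z up. It stands at one side of the rail, the lifter at the other; which side varies.
Not all that is in view belongs to the job. Leave any turquoise look-alike of the lifter alone. Leave any turquoise look-alike of the disc alone.

How it is judged:
By the outcome, as a careful person would: the job done as asked, in the order asked, and still so for the second after the job is handed in, with the robot touching nothing.
It also fails if it takes over 69 s, if anything falls off the work surface, if the arm or the gripper's body presses on something with over 40 N, if the wrist force passes 120 N, or if a joint passes its speed limit or range.

ROBOT

A 7-joint arm with a two-finger parallel gripper is mounted at the origin on the work surface. World frame = base frame: x ahead of the robot, y to its left, z up, the work surface at z = 0. Lengths are in m, angles in rad, forces in N, time in s.
With the tool pointing down it reaches from about 0.425 to 0.825 m from the base axis. Payload 3.6 kg.
Tool frame: the origin (TCP) lies at the very end of the fingers, on their centre line; the grasp point (between the pads) lies 19 mm behind it; x points along the fingers, z is the direction in which the jaws open and shut, and the axes are right-handed (so a half turn about x gives the same grasp; the last joint's range is limited). The gripper opens to 85 mm and grips with 20 to 120 N. Pads are 22 mm wide; open, the fingers measure 114 mm over their backs; the gripper's body (76 mm by 85 mm) begins 54 mm behind the grasp point. The pads swing forward as they close: fully open they stand 13 mm farther back than shut.
Start: joints at [-1.27, 0.615, -0.013, 1.423, 0.008, 1.103, -0.04], TCP at [0.209, 0.616, 0.231] pointing down, gripper open.
Joint ranges: [-3.12, 3.12], [-0.3, 2.06], [-1.34, 1.32], [0.26, 2.42], [-1.36, 4.5], [0.01, 1.98], [-2.84, 2.84]. Speed limits (rad/s): [2.79, 2.79, 3.14, 3.14, 3.14, 3.14, 3.14].

INTERFACE

Orientations are given as a unit quaternion [x, y, z, w].
In Python, from station import robot gives the robot as it stands.
- The arm moves only by the shell command python3 -m handwheel 'ROWS' [FORCE]. ROWS is text: rows parted by semicolons, each of 7 numbers parted by spaces: the shift along the tool's x, y, z in m, then the turn, a rotation vector about the tool's x, y, z in rad, then the finger opening in m, from 0 to 0.0854. In form: dx dy dz rx ry rz fingers; .... A call has 1 to 20 rows; each row is the pose to reach, as a shift and turn from the pose measured when the call began, along the tool's axes at that moment; what a row does not reach only later rows make up. A row lasts 1/12 s, in which the tool goes at most 41.7 mm and 7.16 degrees, less where a joint would pass 70% of its speed; a pose out of reach is approached as far as the arm can. A call with a gripper value outside its range is refused whole. The fingers move at their own pace and stop on an object; FORCE is the grip in N (left out, the last holds). Time passes only in rows, so rows that repeat a pose let the fingers close. It gives the time, the measured TCP pose, the force and the opening at its end, in the units of the state.
- robot.get_state(): the state, without advancing time (a new reading comes with each control period).
- robot.get_image(name): name is "scene" or "side" or "wrist"; returns a dict with "pixels" (384x512x3 uint8, blue, green, red), "vfov" (degrees; the focal length in pixels is half the picture's height over the tangent of half this angle, whatever the lens; pixels are square), "cx", "cy" (the principal point, pixels), "extrinsics" (4x4, takes a point from world to camera coordinates). Camera axes: x right, y up, looking along -z (the intrinsics and any distortion apply to the point x, -y, -z); pixel columns grow to the right and rows downward; lengths in m; the calibration is good to about 2 mm. A picture is of the moment at which its call begins. There is no depth.
- robot.job_done(): hands the job in, once; it reports no verdict.
Trained networks look in a picture, given as the dict that the camera call returned (one of the last four; its "shot" number tells which), for a name from the list of things; names that differ only in an ending like _2 or _b are one class to them, and where a whole thing is asked for, a point or a joint stands for the part that bears it (a point fixed in the world has none). Each returns a list of dicts, best first, with "conf" (0 to 1); they miss things now and then, are a little off and sometimes report something else, mostly with a low value. They report only what shows in the picture. A call takes as long as a camera call. They do not tell look-alikes from the thing itself.
- robot.cut_out(picture, label): "mask" (384x512 bool, what is visible of it) and "rect" ([left, top, width, height] as shares, 0 to 1, of the picture: columns of its width, rows of its height, round what is visible of it).
- robot.tip_of(picture, label): "xy" ([column, row] as shares, 0 to 1, of the picture: columns of its width, rows of its height: a listed point, or the origin of a listed thing).
The state is a dict: "t": time; "q": joint angles; "dq": joint speeds; "tau": joint torques, N m; "tool_pos": TCP position; "tool_rot": TCP orientation; "contact_force": force on the tool from outside, world axes, zero at the start; "ft_torque": the same for the moment, N m; "gripper_width": opening from 0.0 (shut) to 1.0 (fully open).
Only numpy, scipy, OpenCV 4.12 (cv2) and the standard library are available. Lean on these libraries where they do the work, as an engineer would, in place of code of your own. Each camera call takes 0.05 s, during which the arm holds its last target. There are 200 camera calls.

## Working session

There is one attempt and no reset: what is moved stays moved. The work goes in short steps, Python scripts to look and compute and a shell command to move; the robot and the scene stay as the last step left them, time stands still between calls to the robot, and variables do not carry over. Pictures are saved under pics/ and viewed, about 8 in all and at most 12, crops included, and the job is handed in when it is done.

```bash
ls; mkdir -p pics
cat > h.py <<'E'
import numpy as np, cv2
from scipy.spatial.transform import Rotation as R
from station import robot
def K(im):
    f=192/np.tan(np.radians(im["vfov"])/2); return f,im["cx"],im["cy"]
def proj(im,P):
    f,cx,cy=K(im); P=np.atleast_2d(P); E=np.array(im["extrinsics"])
    c=P@E[:3,:3].T+E[:3,3]; return np.c_[cx+f*c[:,0]/-c[:,2], cy-f*c[:,1]/-c[:,2]]
def ray(im,uv,z):
    f,cx,cy=K(im); E=np.array(im["extrinsics"]); uv=np.atleast_2d(uv)
    d=np.c_[(uv[:,0]-cx)/f,-(uv[:,1]-cy)/f,-np.ones(len(uv))]@E[:3,:3]
    o=-E[:3,:3].T@E[:3,3]; s=(z-o[2])/d[:,2]; return o+d*s[:,None]
E
python3 - <<'E'
from h import *
st=robot.get_state(); print({k:np.round(v,3).tolist() for k,v in st.items()})
ims={}
for n in["scene","side","wrist"]:
    im=robot.get_image(n); ims[n]=im; cv2.imwrite(f"pics/{n}0.png",im["pixels"])
    print(n,{k:(v if k!='extrinsics' else np.round(v,4).tolist()) for k,v in im.items() if k!='pixels'})
    for l in["lifter","disc","stop_rail","dish"]:
        for a in robot.tip_of(im,l)[:3]:
            uv=np.array(a["xy"])*[512,384]; print(n,l,round(a["conf"],2),uv.round(1),ray(im,uv,0.0).round(4)[0])
cv2.imwrite("pics/all0.png",np.vstack([np.hstack([ims["scene"]["pixels"],ims["side"]["pixels"]])])[:, :])
E
```

```text
pics
{'t': 0.0, 'q': [-1.27, 0.616, -0.013, 1.425, 0.008, 1.103, -0.04], 'dq': [0.002, 0.001, 0.0, -0.0, -0.001, -0.0, -0.0], 'tau': [-0.0, -46.921, 0.259, -17.103, 0.01, 0.01, 0.0], 'tool_pos': [0.208, 0.615, 0.23], 'tool_rot': [-0.413, 0.575, 0.411, 0.574], 'contact_force': [0.416, 0.34, -0.031], 'ft_torque': [0.016, 0.026, 0.011], 'gripper_width': 1.0}
scene {'vfov': 45.80889112526228, 'cx': 266.55734220542314, 'cy': 194.36967156505398, 'extrinsics': [[0.0636, 0.9979, -0.0115, 0.0606], [-0.8288, 0.0592, 0.5564, 0.4041], [0.5559, -0.0259, 0.8308, -1.5731], [0.0, 0.0, 0.0, 1.0]], 'shot': 1}
scene lifter 0.92 [112.3 242.7] [ 0.6076 -0.5152  0.    ]
scene lifter 0.78 [181.6 211.7] [ 0.5225 -0.3327  0.    ]
scene lifter 0.71 [178.  165.1] [ 0.3564 -0.3501  0.    ]
scene disc 0.6 [261.9 241.7] [ 0.6326 -0.1136  0.    ]
scene disc 0.54 [227.9 256.3] [ 0.6695 -0.2054  0.    ]
scene stop_rail 0.68 [299.9 240.6] [ 0.6365 -0.0118  0.    ]
scene dish 0.68 [414.9 183.8] [0.4749 0.3402 0.    ]
side {'vfov': 54.61339768929813, 'cx': 258.1876753143729, 'cy': 186.61804237488172, 'extrinsics': [[-0.9998, -0.0069, -0.0179, 0.5189], [-0.0107, -0.5725, 0.8198, -0.0817], [-0.0159, 0.8198, 0.5724, -0.9354], [0.0, 0.0, 0.0, 1.0]], 'shot': 2}
side lifter 0.88 [304.1 153.4] [ 0.3708 -0.3399  0.    ]
side lifter 0.8 [259.4 154.5] [ 0.5174 -0.3364  0.    ]
side lifter 0.59 [235.3 134.2] [ 0.6049 -0.4844  0.    ]
side disc 0.59 [216.7 192.9] [ 0.6368 -0.1238  0.    ]
side disc 0.48 [204.7 172.9] [ 0.6837 -0.2284  0.    ]
side stop_rail 0.68 [205.  213.9] [ 0.6581 -0.0307  0.    ]
side dish 0.92 [283.4 344.8] [0.4717 0.3412 0.    ]
wrist {'vfov': 68.24479408360179, 'cx': 248.4885856558602, 'cy': 191.69901288768807, 'extrinsics': [[0.3201, 0.9474, 0.0012, -0.6502], [-0.9088, 0.3074, -0.282, 0.0373], [-0.2675, 0.0892, 0.9594, -0.3786], [0.0, 0.0, 0.0, 1.0]], 'shot': 3}
```

View pics/scene0.png

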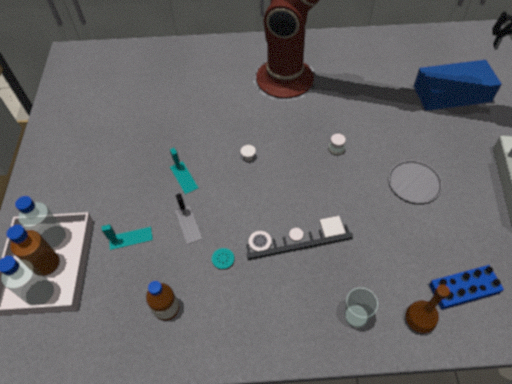

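View pics/side0.png

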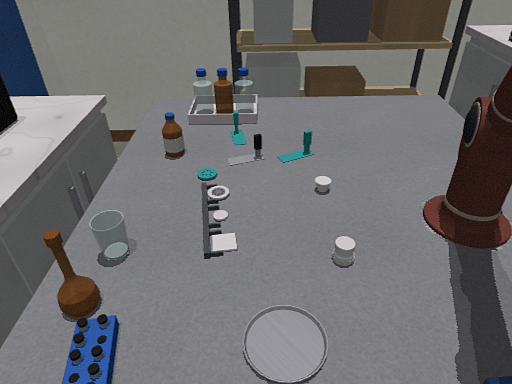

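The scene picture shows the real lifter (grey blade, black grip) at about (182,205), with turquoise copies at (183,178) and (130,237). The white disc with the grey centre sits in the left bay at (260,241), with a turquoise copy at (223,258). The dish is at (415,183). The side picture agrees: lifter (258,142), disc (218,193), dish (285,344).

```bash
cat >> h.py <<'E'
def Rt(yaw,pitch=0,flip=1):
    """tool rotation for lifter yaw and pitch (tip down +): tool x = -lifter z, tool z = flip*lifter y"""
    L=(R.from_euler('z',yaw)*R.from_euler('y',pitch)).as_matrix()
    x=-L[:,2]; z=flip*L[:,1]; return R.from_matrix(np.c_[x,np.cross(z,x),z])
def delta(pos,rot):
    s=robot.get_state(); r0=R.from_quat(s["tool_rot"])
    d=r0.inv().apply(np.array(pos)-s["tool_pos"]); w=(r0.inv()*rot).as_rotvec()
    print("delta",d.round(4),w.round(4),"rows min",round(max(np.linalg.norm(d)/.0417,np.degrees(np.linalg.norm(w))/7.16),1))
    return d,w
def rep():
    s=robot.get_state(); r=R.from_quat(s["tool_rot"]).as_matrix()
    print("t",round(s["t"],2),"pos",np.round(s["tool_pos"],4),"x",r[:,0].round(4),"z",r[:,2].round(4),"q",np.round(s["q"],2),"F",np.round(s["contact_force"],1),"w",round(s["gripper_width"],3))
E
python3 - <<'E'
from h import *
rep()
im=robot.get_image("wrist"); E=np.array(im["extrinsics"]); C=-E[:3,:3].T@E[:3,3]; s=robot.get_state(); r0=R.from_quat(s["tool_rot"])
print("cam in tool",r0.inv().apply(C-s["tool_pos"]).round(4),"view dir tool",r0.inv().apply(-E[2,:3]).round(3),"up",r0.inv().apply(E[1,:3]).round(3))
for n in["scene","side"]:
    im=robot.get_image(n)
    for l in["lifter","disc","stop_rail","dish"]:
        for a in robot.cut_out(im,l)[:4]:
            m=a["mask"]; v,u=np.nonzero(m); P=ray(im,np.c_[u,v],0.005 if l!="dish" else .01)[:,:2]
            b=cv2.minAreaRect((P*1000).astype(np.float32)); print(n,l,round(a["conf"],2),[u.mean().round(),v.mean().round()],m.sum(),np.round(b[0],1),np.round(b[1],1),round(b[2],1))
for f in(1,-1): print(f); delta([0.55,0.1,0.3],Rt(0,0,f)); delta([.52,-.25,.3],Rt(0,0,f))
E
```

```text
t 0.75 pos [0.2086 0.6156 0.2313] x [-0.  0. -1.] z [0.3209 0.9471 0.    ] q [-1.27  0.61 -0.01  1.42  0.01  1.1  -0.04] F [ 0.5 -0.7  0.3] w 1.007
cam in tool [-0.1433  0.0715 -0.0002] view dir tool [ 0.959 -0.282  0.002] up [ 0.282  0.959 -0.001]
scene lifter 0.77 [np.float64(127.0), np.float64(236.0)] 806 [ 595.9 -480.4] [151.9  72.7] 84.4
scene lifter 0.64 [np.float64(182.0), np.float64(174.0)] 628 [ 379.9 -345.2] [178.   49.8] 28.1
scene lifter 0.57 [np.float64(187.0), np.float64(222.0)] 573 [ 544.5 -319.9] [161.8  40.6] 17.9
scene disc 0.75 [np.float64(223.0), np.float64(258.0)] 377 [ 675.5 -219.3] [55.2 58.2] 88.7
scene disc 0.71 [np.float64(259.0), np.float64(241.0)] 341 [ 630.8 -119.9] [56.3 57.3] 86.1
scene stop_rail 0.66 [np.float64(299.0), np.float64(245.0)] 883 [646.2 -13.9] [ 45.  287.2] 7.7
scene dish 0.67 [np.float64(415.0), np.float64(181.0)] 1834 [470.7 337.9] [148.1 155.3] 74.3
side lifter 0.97 [np.float64(300.0), np.float64(149.0)] 395 [ 366.9 -380.3] [240.5  88.2] 60.3
side lifter 0.8 [np.float64(237.0), np.float64(131.0)] 272 [ 607.4 -538.8] [ 45.5 282.7] 9.8
side lifter 0.62 [np.float64(250.0), np.float64(153.0)] 436 [ 535.5 -357.9] [227.2  95.6] 63.0
side disc 0.72 [np.float64(208.0), np.float64(173.0)] 173 [ 673.  -220.6] [55.7 56.4] 88.9
side disc 0.5 [np.float64(218.0), np.float64(192.0)] 255 [ 632.6 -121. ] [56.4 68.3] 4.2
side stop_rail 0.72 [np.float64(209.0), np.float64(224.0)] 895 [641.8 -19. ] [ 46.9 303.3] 8.5
side dish 0.6 [np.float64(285.0), np.float64(343.0)] 5196 [469.3 337.8] [149.1 148.7] 49.8
1
delta [-0.0687 -0.4888 -0.3787] [-0.3268  0.     -0.    ] rows min 14.9
delta [-0.0687 -0.5727 -0.7199] [-0.3268  0.     -0.    ] rows min 22.1
-1
delta [-0.0687 -0.4888 -0.3787] [ 2.8148 -0.     -0.    ] rows min 22.5
delta [-0.0687 -0.5727 -0.7199] [ 2.8148 -0.     -0.    ] rows min 22.5
```

```bash
python3 -m handwheel '-0.03 -0.06 -0.03 -0.05 0 0 0.085;-0.0687 -0.4888 -0.3787 -0.46 0 0 0.085;-0.0687 -0.4888 -0.3787 -0.46 0 0 0.085;-0.0687 -0.4888 -0.3787 -0.46 0 0 0.085;-0.0687 -0.4888 -0.3787 -0.46 0 0 0.085;-0.0687 -0.4888 -0.3787 -0.46 0 0 0.085;-0.0687 -0.4888 -0.3787 -0.46 0 0 0.085;-0.0687 -0.4888 -0.3787 -0.46 0 0 0.085;-0.0687 -0.4888 -0.3787 -0.46 0 0 0.085;-0.0687 -0.4888 -0.3787 -0.46 0 0 0.085;-0.0687 -0.4888 -0.3787 -0.46 0 0 0.085;-0.0687 -0.4888 -0.3787 -0.46 0 0 0.085;-0.0687 -0.4888 -0.3787 -0.46 0 0 0.085;-0.0687 -0.4888 -0.3787 -0.46 0 0 0.085;-0.0387 -0.5695 -0.7103 -0.46 0 0 0.085;-0.0387 -0.5695 -0.7103 -0.46 0 0 0.085;-0.0387 -0.5695 -0.7103 -0.46 0 0 0.085;-0.0387 -0.5695 -0.7103 -0.46 0 0 0.085;-0.0387 -0.5695 -0.7103 -0.46 0 0 0.085;-0.0387 -0.5695 -0.7103 -0.46 0 0 0.085'
python3 - <<'E'
from h import *
rep(); delta([.52,-.22,.25],Rt(.14))
E
```

```text
t: 2.97
tool_pos: [0.5222, -0.1163, 0.2791]
tool_rot: [0.532, -0.465, -0.532, -0.466]
contact_force: [1.7, -0.2, -0.3]
gripper_width: 0.997
t 2.97 pos [ 0.5222 -0.1163  0.2791] x [ 7.e-04 -1.e-04 -1.e+00] z [-1.330e-01  9.911e-01 -2.000e-04] q [ 0.15  0.39  0.04  1.69 -0.02  1.07  1.9 ] F [ 1.7 -0.2 -0.3] w 0.997
delta [ 0.0291  0.016  -0.1024] [-0.0066 -0.0002  0.0007] rows min 2.6
```

```bash
python3 -m handwheel '0.029 0.016 -0.102 -0.007 0 0 0.085;0.029 0.016 -0.102 -0.007 0 0 0.085;0.029 0.016 -0.102 -0.007 0 0 0.085;0.029 0.016 -0.102 -0.007 0 0 0.085;0.029 0.016 -0.102 -0.007 0 0 0.085;0.029 0.016 -0.102 -0.007 0 0 0.085'
python3 - <<'E'
from h import *
rep(); im=robot.get_image("wrist"); cv2.imwrite("pics/w1.png",im["pixels"])
import pickle; pickle.dump(im,open("w1.pkl","wb"))
for l in["lifter","disc","stop_rail"]:
    for a in robot.tip_of(im,l)[:3]:
        uv=np.array(a["xy"])*[512,384]; print(l,round(a["conf"],2),uv.round(1),ray(im,uv,0.0).round(4)[0])
    for a in robot.cut_out(im,l)[:4]:
        m=a["mask"]; v,u=np.nonzero(m); P=ray(im,np.c_[u,v],0.002 if l=="lifter" else .005)[:,:2]
        b=cv2.minAreaRect((P*1000).astype(np.float32)); print(l,round(a["conf"],2),[u.mean().round(),v.mean().round()],m.sum(),np.round(b[0],1),np.round(b[1],1),round(b[2],1))
E
```

```text
t: 3.47
tool_pos: [0.5204, -0.2184, 0.2502]
tool_rot: [0.534, -0.463, -0.534, -0.464]
contact_force: [0.2, 0.7, -0.4]
gripper_width: 0.993
t 3.47 pos [ 0.5204 -0.2184  0.2502] x [ 0.0013  0.0011 -1.    ] z [-1.41e-01  9.90e-01  9.00e-04] q [ 0.32  0.46  0.05  1.65 -0.03  1.03  2.1 ] F [ 0.2  0.7 -0.4] w 0.993
lifter 0.76 [160.   17.3] [ 0.3595 -0.3504  0.    ]
lifter 0.74 [169.5 153.7] [ 0.5255 -0.3282  0.    ]
lifter 0.72 [np.float64(175.0), np.float64(178.0)] 2722 [ 566.6 -321.1] [117.7  61. ] 19.6
lifter 0.69 [np.float64(168.0), np.float64(50.0)] 3835 [ 394.6 -336.9] [133.5  49. ] 28.9
lifter 0.64 [np.float64(59.0), np.float64(190.0)] 2908 [ 602.3 -493.4] [ 50.8 169. ] 14.9
disc 0.68 [233.7 259.6] [ 0.677  -0.2188  0.    ]
disc 0.66 [304.5 242.7] [ 0.633  -0.1152  0.    ]
disc 0.96 [np.float64(233.0), np.float64(262.0)] 1127 [ 679.  -219.4] [62.5 58.9] 8.1
disc 0.68 [np.float64(302.0), np.float64(244.0)] 1184 [ 634.6 -118.9] [62.1 59.2] 10.1
stop_rail 0.75 [np.float64(376.0), np.float64(264.0)] 2518 [644.1 -11.6] [ 55.3 297.6] 8.1
```

View pics/w1.png

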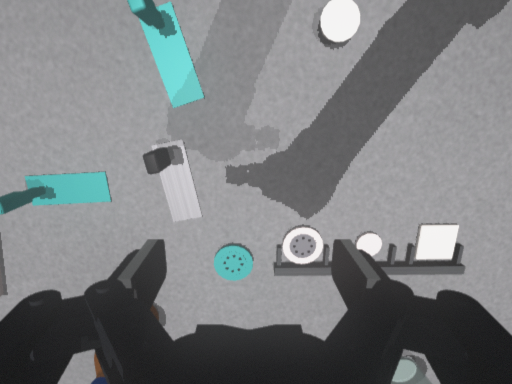

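The wrist picture shows the real lifter with its grip at (160,160) and blade tip at (188,218), and the disc at (302,244) in the left bay. The turquoise copies at (170,50), (68,188) and (233,262) are not part of the job. Next I fit the blade and the rail precisely.

```bash
cat > fit.py <<'E'
from h import *
import pickle
from scipy.optimize import minimize
im=pickle.load(open("w1.pkl","rb")); g=cv2.GaussianBlur(cv2.cvtColor(im["pixels"],cv2.COLOR_BGR2GRAY),(3,3),0).astype(float)
def samp(uv): return cv2.remap(g.astype(np.float32),uv[:,0].astype(np.float32)[None],uv[:,1].astype(np.float32)[None],cv2.INTER_LINEAR)[0]
def W(p,L,z): c,s=np.cos(p[2]),np.sin(p[2]); L=np.atleast_2d(L); return np.c_[p[0]+c*L[:,0]-s*L[:,1],p[1]+s*L[:,0]+c*L[:,1],np.full(len(L),z)]
def edge(p,a,b,n,z,d=.003):   # mean brightness inside minus outside (n outward)
    t=np.linspace(0.04,.96,60)[:,None]; L=np.array(a)*(1-t)+np.array(b)*t; n=np.array(n)
    return (samp(proj(im,W(p,L-d*n,z)))-samp(proj(im,W(p,L+d*n,z)))).mean()
def blade(p): # edges free of the grip: tip, +y side, -y front part
    z=.0016
    return -(edge(p,(.1,-.022),(.1,.022),(1,0),z)+1.5*edge(p,(-.01,.022),(.1,.022),(0,1),z)+edge(p,(.035,-.022),(.1,-.022),(0,-1),z))
def rail(p):
    return  (edge(p,(.0,-.143),(0,-.133),(-1,0),.018)*0+edge(p,(.014,-.143),(.014,.143),(1,0),.018)+.5*edge(p,(.0,-.143),(.014,-.143),(0,-1),.018)+.5*edge(p,(0,.143),(.014,.143),(0,1),.018)
       +sum(edge(p,(0,y0),(0,y0+.012),(-1,0),.018)*0 for y0 in()))
def best(f,p0):
    rs=[]
    for i in range(60):
        q=np.array(p0)+np.random.default_rng(i).uniform(-1,1,3)*[.012,.012,.1]; r=minimize(f,q,method="Nelder-Mead",options=dict(xatol=1e-5,fatol=1e-3,initial_simplex=q+np.vstack([np.zeros(3),np.diag([.004,.004,.03])]))); rs.append((r.fun,r.x))
    rs.sort(key=lambda a:a[0]); return rs
out={}
for n,f,p0 in(("blade",blade,[.525,-.328,.25]),("rail",rail,[.645,-.015,.14])):
    rs=best(f,p0); out[n]=rs[0][1]
    for r in rs[:3]: print(n,round(r[0],1),r[1].round(4))
b,r=out["blade"],out["rail"]
print("disc expected centre",W(r,[(-.03,-.1)],0).round(4))
S=4; big=cv2.resize(im["pixels"],None,fx=S,fy=S,interpolation=cv2.INTER_CUBIC)
def poly(p,L,z,c): cv2.polylines(big,[np.round((proj(im,W(p,L,z))+.5)*S).astype(int)],True,c,1)
poly(b,[(-.015,-.022),(.1,-.022),(.1,.022),(-.015,.022)],.0016,(0,0,255)); poly(b,[(-.012,-.008),(.012,-.008),(.012,.008),(-.012,.008)],.08,(0,255,0))
poly(r,[(0,-.143),(.014,-.143),(.014,.143),(0,.143)],.018,(0,0,255))
a=np.linspace(0,6.28,60); poly(r,np.c_[-.03+.03*np.cos(a),-.1+.03*np.sin(a)],.008,(0,255,0))
c1=big[130*S:230*S,140*S:210*S]; c2=big[205*S:305*S,255*S:385*S]
cv2.imwrite("pics/fit.png",np.hstack([c1,c2]))
np.save("fit.npy",[b,r])
E
python3 fit.py
```

```text
blade -132.5 [ 0.5239 -0.3285  0.3252]
blade -132.5 [ 0.524  -0.3284  0.3253]
blade -132.5 [ 0.5239 -0.3284  0.3247]
rail -80.9 [ 0.6491 -0.0164  0.1508]
rail -80.9 [ 0.6491 -0.0164  0.1516]
rail -80.9 [ 0.6491 -0.0164  0.1516]
disc expected centre [[ 0.6344 -0.1198  0.    ]]
```

View pics/fit.png

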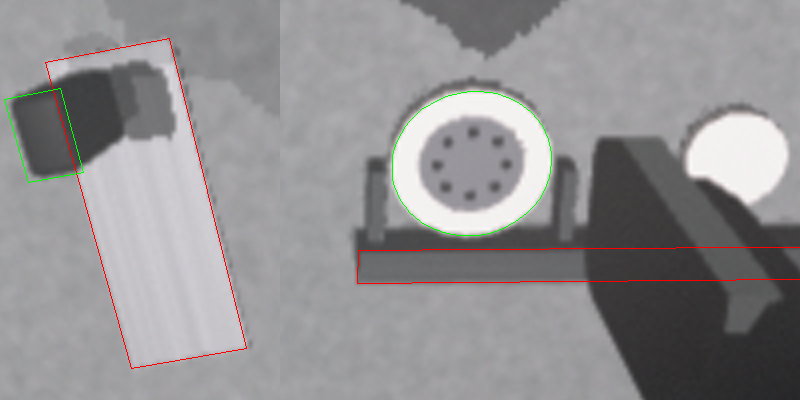

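Run:
```python
from h import *
delta([.5239,-.3285,.12],Rt(.325)); delta([.5239,-.3285,.037],Rt(.325))
```

```text
delta [ 0.1304  0.0121 -0.1092] [-0.183  -0.0004  0.0013] rows min 4.1
delta [ 0.2134  0.0122 -0.1092] [-0.183  -0.0004  0.0013] rows min 5.8
```

```bash
python3 -m handwheel '0.08 0.012 -0.109 -0.183 0 0.001 0.06;0.12 0.012 -0.109 -0.183 0 0.001 0.06;0.13 0.012 -0.109 -0.183 0 0.001 0.06;0.13 0.012 -0.109 -0.183 0 0.001 0.06;0.13 0.012 -0.109 -0.183 0 0.001 0.06;0.13 0.012 -0.109 -0.183 0 0.001 0.06;0.13 0.012 -0.109 -0.183 0 0.001 0.06;0.13 0.012 -0.109 -0.183 0 0.001 0.06'
python3 - <<'E'
from h import *
rep(); delta([.5239,-.3285,.037],Rt(.325))
E
```

```text
t: 4.48
tool_pos: [0.526, -0.3269, 0.1225]
tool_rot: [0.576, -0.411, -0.573, -0.412]
contact_force: [-0.1, 0.6, 1.3]
gripper_width: 0.707
t 4.48 pos [ 0.526  -0.3269  0.1225] x [ 4.2e-03 -8.0e-04 -1.0e+00] z [-0.3217  0.9468 -0.0021] q [ 0.52  0.68  0.01  1.64 -0.01  0.81  2.43] F [-0.1  0.6  1.3] w 0.707
delta [ 0.0854  0.0028 -0.0006] [ 0.0025 -0.0021  0.0037] rows min 2.1
```

```bash
python3 -m handwheel '0.025 0.003 -0.0006 0.0025 -0.002 0.0037 0.05;0.05 0.003 -0.0006 0.0025 -0.002 0.0037 0.05;0.07 0.003 -0.0006 0.0025 -0.002 0.0037 0.05;0.08 0.003 -0.0006 0.0025 -0.002 0.0037 0.05;0.085 0.003 -0.0006 0.0025 -0.002 0.0037 0.05;0.085 0.003 -0.0006 0.0025 -0.002 0.0037 0.05;0.085 0.003 -0.0006 0.0025 -0.002 0.0037 0.05'
python3 - <<'E'
from h import *
rep(); delta([.5239,-.3285,.037],Rt(.325))
E
```

```text
t: 5.07
tool_pos: [0.525, -0.3286, 0.039]
tool_rot: [0.575, -0.412, -0.573, -0.412]
contact_force: [-0.2, 0.7, 0.8]
gripper_width: 0.59
t 5.07 pos [ 0.525  -0.3286  0.039 ] x [ 0.0026 -0.0013 -1.    ] z [-0.32    0.9474 -0.0021] q [ 0.52  0.79  0.    1.7  -0.01  0.65  2.43] F [-0.2  0.7  0.8] w 0.59
delta [0.002  0.001  0.0005] [ 0.0008 -0.0021  0.002 ] rows min 0.1
```

```bash
python3 -m handwheel '0.002 0.001 0.0005 0.0008 -0.002 0.002 0.04;0.002 0.001 0.0005 0.0008 -0.002 0.002 0.03;0.002 0.001 0.0005 0.0008 -0.002 0.002 0.022;0.002 0.001 0.0005 0.0008 -0.002 0.002 0.018;0.002 0.001 0.0005 0.0008 -0.002 0.002 0.008;0.002 0.001 0.0005 0.0008 -0.002 0.002 0.005;0.002 0.001 0.0005 0.0008 -0.002 0.002 0.005;0.002 0.001 0.0005 0.0008 -0.002 0.002 0.005;0.002 0.001 0.0005 0.0008 -0.002 0.002 0.005;0.002 0.001 0.0005 0.0008 -0.002 0.002 0.005' 80
python3 - <<'E'
from h import *
rep()
s=robot.get_state(); r0=R.from_quat(s["tool_rot"])
# tool in lifter frame now (lifter assumed still at fit pose)
print(np.degrees(np.arctan2(-r0.as_matrix()[0,2],r0.as_matrix()[1,2])))
r=np.load("fit.npy")[1]; c,sn=np.cos(r[2]),np.sin(r[2])
for xr in(-.185,): # lifter origin along rail x
    P=[r[0]+c*xr+sn*.1, r[1]+sn*xr-c*.1]; print(np.round(P,4)); delta([*P,s["tool_pos"][2]+.03],Rt(r[2]))
E
```

```text
t: 5.9
tool_pos: [0.5242, -0.3287, 0.0376]
tool_rot: [0.575, -0.413, -0.574, -0.413]
contact_force: [-0.7, 0.9, 6.0]
gripper_width: 0.177
t 5.9 pos [ 0.5242 -0.3287  0.0376] x [ 1.e-03 -6.e-04 -1.e+00] z [-3.192e-01  9.477e-01 -9.000e-04] q [ 0.52  0.8   0.01  1.7  -0.01  0.65  2.43] F [-0.7  0.9  6. ] w 0.177
18.6173002747865
[ 0.4812 -0.1431]
delta [-0.0302 -0.0185  0.1896] [ 0.1741 -0.0009  0.0008] rows min 4.6
```

```bash
python3 -m handwheel '-0.01 0 0 0 0 0 0.005;-0.025 0 0 0 0 0 0.005;-0.03 0 0 0 0 0 0.005;-0.03 -0.002 0.02 0.02 0 0 0.005;-0.03 -0.004 0.04 0.04 0 0 0.005;-0.03 -0.006 0.06 0.06 0 0 0.005;-0.03 -0.008 0.08 0.08 0 0 0.005;-0.03 -0.01 0.1 0.1 0 0 0.005;-0.03 -0.012 0.12 0.12 0 0 0.005;-0.03 -0.014 0.14 0.14 0 0 0.005;-0.03 -0.016 0.16 0.155 0 0 0.005;-0.03 -0.018 0.18 0.17 0 0 0.005;-0.03 -0.0185 0.1896 0.174 0 0 0.005;-0.03 -0.0185 0.1896 0.174 0 0 0.005;-0.03 -0.0185 0.1896 0.174 0 0 0.005'
python3 - <<'E'
from h import *
rep(); r=np.load("fit.npy")[1]; c,sn=np.cos(r[2]),np.sin(r[2]); xr=-.185
P=[r[0]+c*xr+sn*.1, r[1]+sn*xr-c*.1]; delta([*P,.040],Rt(r[2]))
im=robot.get_image("wrist"); cv2.imwrite("pics/w2.png",im["pixels"])
import pickle; pickle.dump(im,open("w2.pkl","wb"))
E
```

```text
t: 7.15
tool_pos: [0.4815, -0.1436, 0.0675]
tool_rot: [0.537, -0.461, -0.536, -0.461]
contact_force: [-0.0, -0.9, -1.3]
gripper_width: 0.179
t 7.15 pos [ 0.4815 -0.1436  0.0675] x [ 0.0015 -0.0014 -1.    ] z [-0.1511  0.9885 -0.0017] q [ 0.19  0.63  0.08  2.02 -0.1   0.5   2.06] F [-0.  -0.9 -1.3] w 0.179
delta [0.0275 0.0002 0.0006] [ 0.0008 -0.0017  0.0013] rows min 0.7
```

View pics/w2.png

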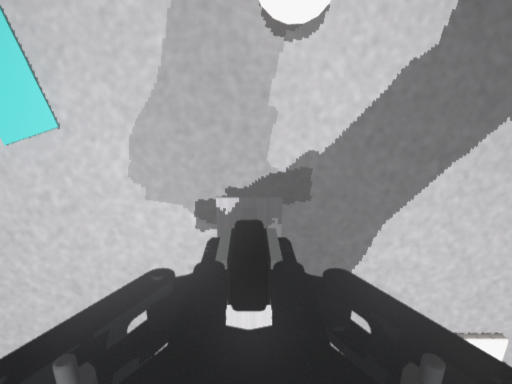

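The wrist camera can't see the blade tip while the gripper holds the lifter. The grip is centred in the jaws at (250,265). I lower the blade and check it with the fixed cameras.

```bash
python3 -m handwheel '0.01 0 0.0006 0.0008 -0.0017 0.0013 0.005;0.02 0 0.0006 0.0008 -0.0017 0.0013 0.005;0.026 0 0.0006 0.0008 -0.0017 0.0013 0.005;0.029 0 0.0006 0.0008 -0.0017 0.0013 0.005;0.0305 0 0.0006 0.0008 -0.0017 0.0013 0.005;0.0305 0 0.0006 0.0008 -0.0017 0.0013 0.005;0.0305 0 0.0006 0.0008 -0.0017 0.0013 0.005'
cat > view.py <<'E'
from h import *
import sys
def W(p,L,z): c,s=np.cos(p[2]),np.sin(p[2]); L=np.atleast_2d(L); return np.c_[p[0]+c*L[:,0]-s*L[:,1],p[1]+s*L[:,0]+c*L[:,1],np.full(len(L),z)]
# lifter pose from tool
def lif():
    s=robot.get_state(); r=R.from_quat(s["tool_rot"]).as_matrix(); L=np.c_[-r[:,1],r[:,2],-r[:,0]]; return np.array(s["tool_pos"])+L@[0,0,-.0376],L
def view(name,ctr=None,half=(50,37),draw=True):
    outs=[]
    for n in("scene","side"):
        im=robot.get_image(n); S=8; o,L=lif(); big=cv2.resize(im["pixels"],None,fx=S,fy=S,interpolation=cv2.INTER_CUBIC)
        c=proj(im,o+L@[.05,0,0] if ctr is None else ctr)[0].astype(int)
        if draw:
            q=o+np.array([(-.015,-.022,0),(.1,-.022,0),(.1,.022,0),(-.015,.022,0)])@L.T
            cv2.polylines(big,[np.round((proj(im,q)+.5)*S).astype(int)],True,(0,0,255),1)
        x0,y0=max(c[0]-half[0]//2,0),max(c[1]-half[1],0)
        outs.append(big[y0*S:(y0+2*half[1])*S,x0*S:(x0+half[0])*S])
    cv2.imwrite("pics/"+name,np.hstack(outs))
if __name__=="__main__": rep(); view(sys.argv[1])
E
python3 view.py v3.png
python3 - <<'E'
from h import *
r=np.load("fit.npy")[1]; c,sn=np.cos(r[2]),np.sin(r[2])
for xr in(-.185,-.103):
  P=[r[0]+c*xr+sn*.1, r[1]+sn*xr-c*.1]; delta([*P,.0375],Rt(r[2]))
E
```

```text
t: 7.78
tool_pos: [0.4806, -0.1446, 0.0375]
tool_rot: [-0.535, 0.462, 0.536, 0.461]
contact_force: [-4.2, 1.0, 8.7]
gripper_width: 0.183
t 7.78 pos [ 0.4806 -0.1446  0.0375] x [-1.3e-03 -5.0e-04 -1.0e+00] z [-1.473e-01  9.891e-01 -3.000e-04] q [ 0.2   0.68  0.07  2.03 -0.1   0.43  2.07] F [-4.2  1.   8.7] w 0.183
delta [ 0.     -0.0008  0.0014] [-0.0029 -0.0003 -0.0013] rows min 0.0
delta [-0.0001 -0.0828  0.0017] [-0.0029 -0.0003 -0.0013] rows min 2.0
```

View pics/v3.png

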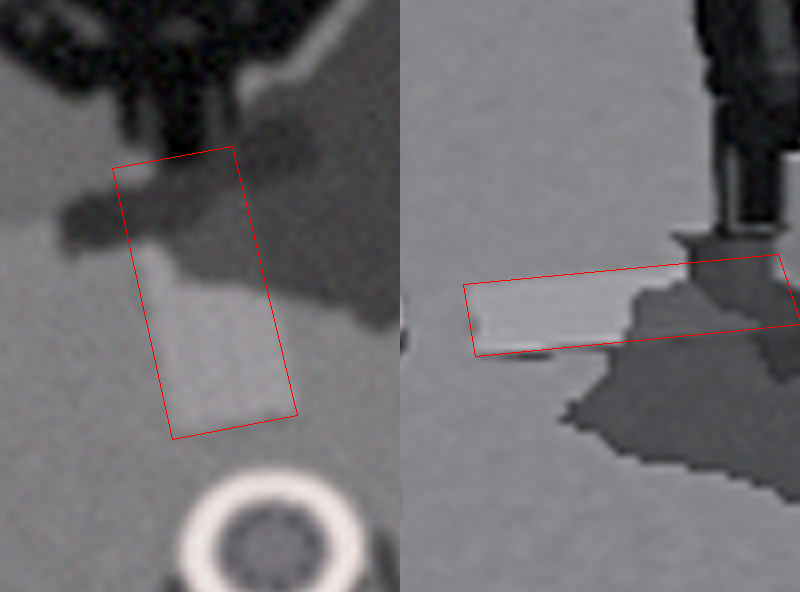

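The overlay matches the blade in both views, and the blade axis points at the disc centre to within about 2 mm. I slide in.

```bash
python3 -m handwheel '0 -0.004 0.0005 -0.001 0 0 0.005;0 -0.009 0.001 -0.002 0 0 0.005;0 -0.015 0.0015 -0.003 0 0 0.005;0 -0.021 0.0015 -0.003 0 0 0.005;0 -0.027 0.0015 -0.003 0 0 0.005;0 -0.033 0.0015 -0.003 0 0 0.005;0 -0.038 0.0015 -0.003 0 0 0.005;0 -0.042 0.0015 -0.003 0 0 0.005;0 -0.046 0.0015 -0.003 0 0 0.005;0 -0.05 0.0015 -0.003 0 0 0.005;0 -0.054 0.0015 -0.003 0 0 0.005;0 -0.058 0.0015 -0.003 0 0 0.005'
python3 - <<'E'
from h import *
rep(); r=np.load("fit.npy")[1]; c,sn=np.cos(r[2]),np.sin(r[2])
for xr in(-.103,):
  P=[r[0]+c*xr+sn*.1, r[1]+sn*xr-c*.1]; delta([*P,.0375],Rt(r[2]))
E
```

```text
t: 8.88
tool_pos: [0.5366, -0.1349, 0.0376]
tool_rot: [-0.535, 0.462, 0.537, 0.46]
contact_force: [-6.1, 0.3, 7.8]
gripper_width: 0.176
t 8.88 pos [ 0.5366 -0.1349  0.0376] x [-4.5e-03 -4.0e-04 -1.0e+00] z [-1.497e-01  9.887e-01  2.000e-04] q [ 0.15  0.73  0.08  1.89 -0.11  0.53  2.03] F [-6.1  0.3  7.8] w 0.176
delta [-0.     -0.0261  0.0003] [-0.0005  0.0002 -0.0045] rows min 0.6
```

```bash
python3 -m handwheel '0 -0.004 0.0003 0 0 0 0.005;0 -0.008 0.0003 0 0 0 0.005;0 -0.012 0.0003 0 0 0 0.005;0 -0.016 0.0003 0 0 0 0.005;0 -0.02 0.0003 0 0 0 0.005;0 -0.023 0.0003 0 0 0 0.005;0 -0.026 0.0003 0 0 0 0.005;0 -0.028 0.0003 0 0 0 0.005;0 -0.028 0.0003 0 0 0 0.005'; python3 view.py v4.png
python3 - <<'E'
from h import *
r=np.load("fit.npy")[1]; c,sn=np.cos(r[2]),np.sin(r[2])
for xr in(-.102,):
  P=[r[0]+c*xr+sn*.1, r[1]+sn*xr-c*.1]; delta([*P,.0375],Rt(r[2]))
E
```

```text
t: 9.63
tool_pos: [0.5643, -0.1307, 0.0377]
tool_rot: [-0.535, 0.462, 0.537, 0.46]
contact_force: [-4.9, -0.5, 5.9]
gripper_width: 0.178
t 9.63 pos [ 0.5643 -0.1307  0.0377] x [-5.e-03 -7.e-04 -1.e+00] z [-1.497e-01  9.887e-01  1.000e-04] q [ 0.13  0.76  0.09  1.81 -0.11  0.58  2.01] F [-4.9 -0.5  5.9] w 0.178
delta [0.0001 0.001  0.0002] [-0.0006  0.0001 -0.0049] rows min 0.0
```

View pics/v4.png

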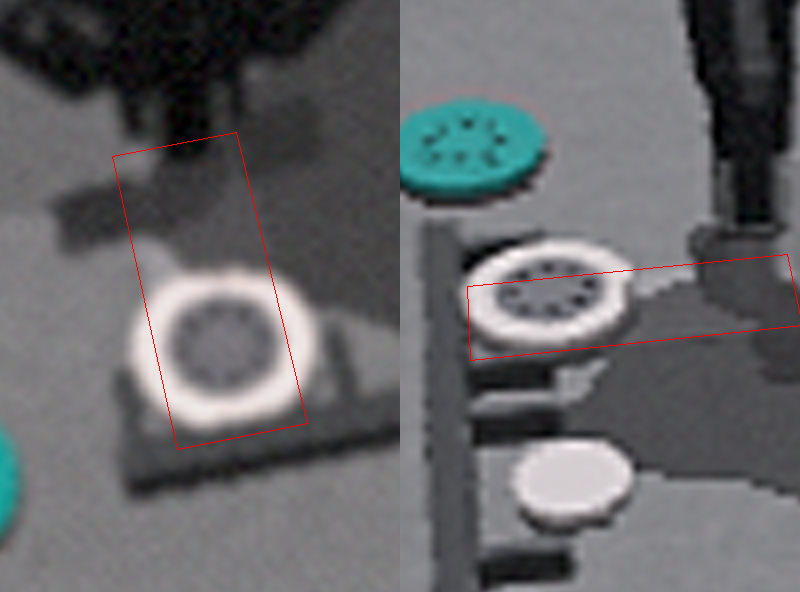

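The disc now sits on the blade against the rail, with the tip at the bar. The force is low. I lift slowly, with the tip slightly up.

```bash
python3 -m handwheel '-0.001 0.001 0 0 0 -0.01 0.005;-0.003 0.002 0 0 0 -0.02 0.005;-0.006 0.003 0 0 0 -0.03 0.005;-0.009 0.003 0 0 0 -0.04 0.005;-0.012 0.003 0 0 0 -0.05 0.005;-0.016 0.003 0 0 0 -0.05 0.005;-0.021 0.003 0 0 0 -0.05 0.005;-0.027 0.003 0 0 0 -0.05 0.005;-0.033 0.003 0 0 0 -0.05 0.005;-0.039 0.003 0 0 0 -0.05 0.005;-0.045 0.003 0 0 0 -0.05 0.005;-0.051 0.003 0 0 0 -0.05 0.005;-0.057 0.003 0 0 0 -0.05 0.005;-0.063 0.003 0 0 0 -0.05 0.005;-0.068 0.003 0 0 0 -0.05 0.005;-0.072 0.003 0 0 0 -0.05 0.005;-0.075 0.003 0 0 0 -0.05 0.005;-0.076 0.003 0 0 0 -0.05 0.005'; python3 view.py v5.png
python3 - <<'E'
from h import *
for n in("scene","side"):
    im=robot.get_image(n)
    for a in robot.tip_of(im,"dish")[:2]: print(n,a["conf"],ray(im,np.array(a["xy"])*[512,384],0)[0].round(4))
    for a in robot.cut_out(im,"dish")[:2]:
        c=max(cv2.findContours(a["mask"].astype(np.uint8),cv2.RETR_EXTERNAL,cv2.CHAIN_APPROX_NONE)[0],key=len)[:,0].astype(float)
        P=ray(im,c,.012)[:,:2]; 
        (x,y),rr=cv2.minEnclosingCircle((P*1e3).astype(np.float32)); e=cv2.fitEllipse((P*1e3).astype(np.float32)); print(a["conf"],round(x,1),round(y,1),round(rr,1),np.round(e[0],1),np.round(e[1],1))
E
```

```text
t: 11.23
tool_pos: [0.5619, -0.1311, 0.1142]
tool_rot: [0.547, -0.449, -0.525, -0.473]
contact_force: [0.2, -0.2, -3.2]
gripper_width: 0.179
t 11.23 pos [ 0.5619 -0.1311  0.1142] x [ 0.0454  0.0066 -0.9989] z [-1.497e-01  9.887e-01 -2.000e-04] q [ 0.14  0.62  0.09  1.81 -0.11  0.67  2.02] F [ 0.2 -0.2 -3.2] w 0.179
scene 0.86 [0.4761 0.3448 0.    ]
0.85 470.4 336.5 78.7 [472.  337.6] [148.1 153.3]
side 0.88 [0.4712 0.3386 0.    ]
0.59 469.3 338.8 77.1 [469.3 338.8] [148.8 152.1]
```

View pics/v5.png

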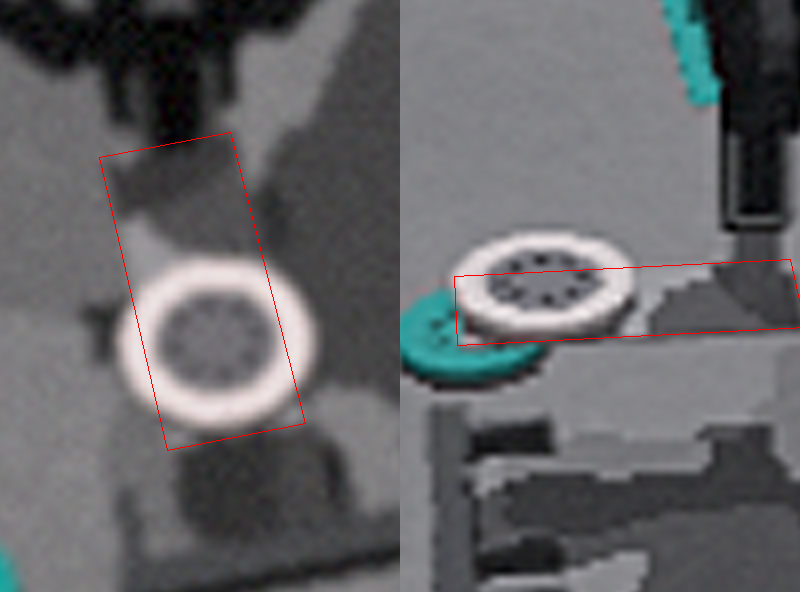

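The disc rides centred on the blade, clear of the rail. I plan the carry and check for obstacles near the drop.

Run:
```python
from h import *
im=robot.get_image("scene")
print("bottle base/top",ray(im,[337,150],0).round(3),ray(im,[337,138],0.04).round(3))
for p in((425,108),(497,97),(415,85)): print("box",ray(im,p,0).round(3),ray(im,p,.06).round(3))
imS=robot.get_image("side"); print("bottle side",ray(imS,[344,262],0).round(3), ray(imS,[344,241],.035).round(3),ray(imS,[344,241],.045).round(3))
y=.151; D=np.array([.470,.338]); tip=-.028
P=D+(tip-.1)*np.array([np.cos(y),np.sin(y)]); print(P.round(4))
s=robot.get_state(); print(np.array(s["tool_pos"]).round(4)); d,w=delta([*P,.125],Rt(y,-.05))
print((d/3).round(4)); print(np.cumsum([1,3,6,9,11]+[12]*8+[11,9,7,5,3,1])/162)
```

```text
bottle base/top [[0.333 0.134 0.   ]] [[0.319 0.131 0.04 ]]
box [[0.179 0.447 0.   ]] [[0.236 0.415 0.06 ]]
box [[0.147 0.697 0.   ]] [[0.206 0.651 0.06 ]]
box [[0.07  0.441 0.   ]] [[0.133 0.409 0.06 ]]
bottle side [[0.328 0.143 0.   ]] [[0.327 0.113 0.035]] [[0.33  0.123 0.045]]
[0.3435 0.3187]
[ 0.5616 -0.1311  0.1135]
delta [-0.0181  0.1478  0.4774] [-0.0009  0.0001 -0.0051] rows min 12.0
[-0.006   0.0493  0.1591]
[0.00617284 0.02469136 0.0617284  0.11728395 0.18518519 0.25925926
 0.33333333 0.40740741 0.48148148 0.55555556 0.62962963 0.7037037
 0.77777778 0.84567901 0.90123457 0.94444444 0.97530864 0.99382716
 1.        ]
```

```bash
python3 -m handwheel '0 0.0003 0.001 0 0 0 0.005;0 0.0012 0.004 0 0 0 0.005;0 0.003 0.01 0 0 0 0.005;-0.001 0.0058 0.0187 0 0 0 0.005;-0.001 0.0091 0.0295 0 0 0 0.005;-0.002 0.0128 0.0412 0 0 0 0.005;-0.002 0.0164 0.053 0 0 0 0.005;-0.003 0.0201 0.0648 0 0 0 0.005;-0.003 0.0237 0.0766 0 0 0 0.005;-0.004 0.0274 0.0884 0 0 0 0.005;-0.004 0.031 0.1 0 0 0 0.005;-0.005 0.0347 0.112 0 0 0 0.005;-0.005 0.0383 0.1237 0 0 0 0.005;-0.006 0.0417 0.1345 0 0 0 0.005;-0.006 0.0444 0.1434 0 0 0 0.005;-0.006 0.0466 0.1502 0 0 0 0.005;-0.006 0.0481 0.1552 0 0 0 0.005;-0.006 0.049 0.158 0 0 0 0.005;-0.006 0.0493 0.1591 0 0 0 0.005;-0.006 0.0493 0.1591 0 0 0 0.005'
python3 - <<'E'
from h import *
rep(); d,w=delta([.3435,.3187,.125],Rt(.151,-.05)); print(d/2)
E
```

```text
t: 13.4
tool_pos: [0.489, 0.0187, 0.1173]
tool_rot: [0.546, -0.449, -0.525, -0.473]
contact_force: [1.0, 0.7, -2.4]
gripper_width: 0.179
t 13.4 pos [0.489  0.0187 0.1173] x [ 0.0445  0.0066 -0.999 ] z [-1.493e-01  9.888e-01 -1.000e-04] q [-0.16  0.52  0.12  2.05 -0.12  0.54  1.76] F [ 1.   0.7 -2.4] w 0.179
delta [-0.0122  0.0986  0.3184] [-0.0011 -0.0001 -0.005 ] rows min 8.0
[-0.00608949  0.04929504  0.15919256]
```

```bash
python3 -m handwheel '0 0.0003 0.001 0 0 0 0.005;0 0.0012 0.004 0 0 0 0.005;0 0.003 0.01 0 0 0 0.005;-0.001 0.0058 0.0187 0 0 0 0.005;-0.001 0.0091 0.0295 0 0 0 0.005;-0.002 0.0128 0.0412 0 0 0 0.005;-0.002 0.0164 0.053 0 0 0 0.005;-0.003 0.0201 0.0648 0 0 0 0.005;-0.003 0.0237 0.0766 0 0 0 0.005;-0.004 0.0274 0.0884 0 0 0 0.005;-0.004 0.031 0.1 0 0 0 0.005;-0.005 0.0347 0.112 0 0 0 0.005;-0.005 0.0383 0.1237 0 0 0 0.005;-0.006 0.0417 0.1345 0 0 0 0.005;-0.006 0.0444 0.1434 0 0 0 0.005;-0.006 0.0466 0.1502 0 0 0 0.005;-0.006 0.0481 0.1552 0 0 0 0.005;-0.006 0.049 0.158 0 0 0 0.005;-0.006 0.0493 0.1591 0 0 0 0.005;-0.006 0.0493 0.1591 0 0 0 0.005'
python3 - <<'E'
from h import *
rep(); d,w=delta([.3435,.3187,.125],Rt(.151,-.05)); print(d)
E
```

```text
t: 15.07
tool_pos: [0.4163, 0.1685, 0.1211]
tool_rot: [0.546, -0.449, -0.525, -0.473]
contact_force: [-0.6, 0.4, -2.1]
gripper_width: 0.173
t 15.07 pos [0.4163 0.1685 0.1211] x [ 0.0447  0.0065 -0.999 ] z [-1.492e-01  9.888e-01 -2.000e-04] q [-0.56  0.47  0.17  2.15 -0.13  0.49  1.42] F [-0.6  0.4 -2.1] w 0.173
delta [-0.0062  0.0494  0.1594] [-0.0012 -0.0003 -0.0048] rows min 4.0
[-0.0062168   0.04937739  0.15936946]
```

```bash
python3 -m handwheel '0 0.0003 0.001 0 0 0 0.005;0 0.0012 0.004 0 0 0 0.005;0 0.003 0.01 0 0 0 0.005;-0.001 0.0058 0.0187 0 0 0 0.005;-0.001 0.0091 0.0295 0 0 0 0.005;-0.002 0.0128 0.0412 0 0 0 0.005;-0.002 0.0164 0.053 0 0 0 0.005;-0.003 0.0201 0.0648 0 0 0 0.005;-0.003 0.0237 0.0766 0 0 0 0.005;-0.004 0.0274 0.0884 0 0 0 0.005;-0.004 0.031 0.1 0 0 0 0.005;-0.005 0.0347 0.112 0 0 0 0.005;-0.005 0.0383 0.1237 0 0 0 0.005;-0.006 0.0417 0.1345 0 0 0 0.005;-0.006 0.0444 0.1434 0 0 0 0.005;-0.006 0.0466 0.1502 0 0 0 0.005;-0.006 0.0481 0.1552 0 0 0 0.005;-0.006 0.049 0.158 0 0 0 0.005;-0.006 0.0493 0.1591 0 0 0 0.005;-0.006 0.0493 0.1591 0 0 0 0.005'; python3 view.py v6.png
python3 - <<'E'
from h import *
from view import lif
o,L=lif(); print("tip",o+L@[.1,0,0],"origin",o)
# tip pose at z=.012 level, then pitch in stages about the tip
yaw=.151
def tool_for(tip,pitch):
    Lm=(R.from_euler('z',yaw)*R.from_euler('y',pitch)).as_matrix(); return np.array(tip)+Lm@[-.1,0,.0376]
D=np.array([.470,.338]); u=np.array([np.cos(yaw),np.sin(yaw)]); t=np.r_[D-.028*u,0]
for z,p in((.03,-.05),(.022,-.05),(.022,.10),(.018,.2),(.014,.3),(.010,.4),(.010,.45)):
    t[2]=z; print(z,p); delta(tool_for(t,p),Rt(yaw,p))
E
```

```text
t: 16.73
tool_pos: [0.3437, 0.3183, 0.1247]
tool_rot: [0.546, -0.449, -0.525, -0.473]
contact_force: [0.2, 0.0, -2.7]
gripper_width: 0.178
t 16.73 pos [0.3437 0.3183 0.1247] x [ 0.0447  0.0062 -0.999 ] z [-1.488e-01  9.889e-01 -5.000e-04] q [-0.97  0.49  0.22  2.09 -0.15  0.54  1.07] F [ 0.2  0.  -2.7] w 0.178
tip [0.44439873 0.33285438 0.09170968] origin [0.34560168 0.31806305 0.08719745]
0.03 -0.05
delta [0.062  0.0049 0.001 ] [-0.0024 -0.0008 -0.0049] rows min 1.5
0.022 -0.05
delta [0.07   0.0052 0.001 ] [-0.0024 -0.0008 -0.0049] rows min 1.7
0.022 0.1
delta [ 0.0555 -0.0014  0.001 ] [-0.0024 -0.0006  0.1451] rows min 1.3
0.018 0.2
delta [ 0.0504 -0.0069  0.001 ] [-0.0025 -0.0005  0.2451] rows min 2.0
0.014 0.3
delta [ 0.0459 -0.0132  0.001 ] [-0.0025 -0.0004  0.3451] rows min 2.8
0.01 0.4
delta [ 0.0421 -0.0203  0.001 ] [-2.500e-03 -2.000e-04  4.451e-01] rows min 3.6
0.01 0.45
delta [ 0.0385 -0.0243  0.0011] [-2.500e-03 -2.000e-04  4.951e-01] rows min 4.0
```

View pics/v6.png

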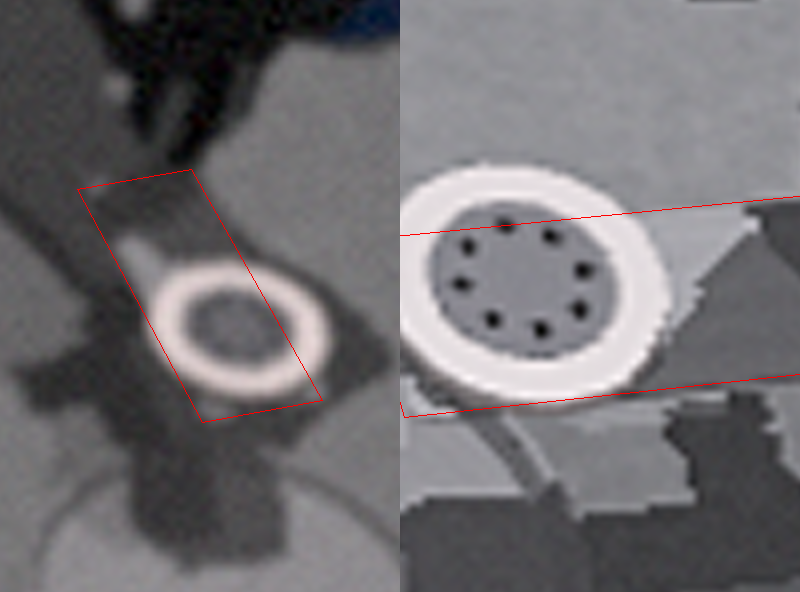

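The disc is still settled on the blade, and the blade points toward the dish centre. I lower it.

```bash
python3 -m handwheel '0.001 0 0 0 0 0 0.005;0.003 0.0005 0 0 0 0 0.005;0.007 0.001 0.0003 -0.001 0 0 0.005;0.012 0.001 0.0005 -0.002 0 0 0.005;0.018 0.002 0.001 -0.0024 0 0 0.005;0.024 0.002 0.001 -0.0024 0 0 0.005;0.03 0.003 0.001 -0.0024 0 0 0.005;0.036 0.003 0.001 -0.0024 0 0 0.005;0.042 0.004 0.001 -0.0024 0 0 0.005;0.048 0.004 0.001 -0.0024 0 0 0.005;0.054 0.005 0.001 -0.0024 0 0 0.005;0.06 0.005 0.001 -0.0024 0 0 0.005;0.064 0.005 0.001 -0.0024 0 0 0.005;0.067 0.005 0.001 -0.0024 0 0 0.005;0.069 0.005 0.001 -0.0024 0 0 0.005;0.07 0.005 0.001 -0.0024 0 0 0.005;0.07 0.005 0.001 -0.0024 0 0 0.005'
python3 - <<'E'
from h import *
from view import lif
rep(); o,L=lif(); print("tip",o+L@[.1,0,0])
yaw=.151
def tool_for(tip,pitch):
    Lm=(R.from_euler('z',yaw)*R.from_euler('y',pitch)).as_matrix(); return np.array(tip)+Lm@[-.1,0,.0376]
D=np.array([.470,.338]); u=np.array([np.cos(yaw),np.sin(yaw)])
for b,z,p in((.028,.02,.05),(.028,.018,.1),(.028,.015,.15),(.028,.012,.2),(.028,.009,.25),(.028,.008,.30),(.028,.008,.35),(.028,.008,.4),(.028,.008,.45)):
    t=np.r_[D-b*u,z]; print(z,p,end=' '); delta(tool_for(t,p),Rt(yaw,p))
E
```

```text
t: 18.25
tool_pos: [0.342, 0.3185, 0.0545]
tool_rot: [0.547, -0.449, -0.526, -0.473]
contact_force: [-0.6, 0.6, -1.1]
gripper_width: 0.181
t 18.25 pos [0.342  0.3185 0.0545] x [ 0.0447  0.006  -0.999 ] z [-1.504e-01  9.886e-01 -8.000e-04] q [-0.92  0.62  0.16  2.15 -0.19  0.35  1.1 ] F [-0.6  0.6 -1.1] w 0.181
tip [0.44243798 0.33378388 0.02146415]
0.02 0.05 delta [-0.0079 -0.0038 -0.    ] [-0.     -0.0008  0.0951] rows min 0.8
0.018 0.1 delta [-0.0106 -0.0062 -0.    ] [-1.000e-04 -8.000e-04  1.451e-01] rows min 1.2
0.015 0.15 delta [-0.0122 -0.0088 -0.    ] [-1.000e-04 -8.000e-04  1.951e-01] rows min 1.6
0.012 0.2 delta [-0.0137 -0.0116 -0.    ] [-1.000e-04 -8.000e-04  2.451e-01] rows min 2.0
0.009 0.25 delta [-0.015  -0.0146 -0.    ] [-1.000e-04 -8.000e-04  2.951e-01] rows min 2.4
0.008 0.3 delta [-0.0182 -0.0179 -0.    ] [-1.000e-04 -8.000e-04  3.451e-01] rows min 2.8
0.008 0.35 delta [-0.0221 -0.0215 -0.    ] [-2.000e-04 -8.000e-04  3.951e-01] rows min 3.2
0.008 0.4 delta [-0.0259 -0.0252 -0.    ] [-2.000e-04 -8.000e-04  4.451e-01] rows min 3.6
0.008 0.45 delta [-0.0296 -0.0291 -0.    ] [-2.000e-04 -8.000e-04  4.951e-01] rows min 4.0
```

```bash
python3 -m handwheel '-0.002 -0.001 0 0 0 0.024 0.005;-0.004 -0.002 0 0 0 0.048 0.005;-0.006 -0.003 0 0 0 0.072 0.005;-0.0079 -0.0038 0 0 0 0.095 0.005;-0.0093 -0.005 0 0 0 0.12 0.005;-0.0106 -0.0062 0 0 0 0.145 0.005;-0.0114 -0.0075 0 0 0 0.17 0.005;-0.0122 -0.0088 0 0 0 0.195 0.005;-0.013 -0.0102 0 0 0 0.22 0.005;-0.0137 -0.0116 0 0 0 0.245 0.005;-0.0144 -0.0131 0 0 0 0.27 0.005;-0.015 -0.0146 0 0 0 0.295 0.005;-0.0166 -0.0162 0 0 0 0.32 0.005;-0.0182 -0.0179 0 0 0 0.345 0.005;-0.0202 -0.0197 0 0 0 0.37 0.005;-0.0221 -0.0215 0 0 0 0.395 0.005;-0.024 -0.0233 0 0 0 0.42 0.005;-0.0259 -0.0252 0 0 0 0.445 0.005;-0.0259 -0.0252 0 0 0 0.445 0.005;-0.0259 -0.0252 0 0 0 0.445 0.005'
python3 - <<'E'
from h import *
from view import *
rep(); o,L=lif(); print("tip",o+L@[.1,0,0])
view("v7.png",ctr=[.46,.336,.01])
yaw=.151
def tool_for(tip,pitch):
    Lm=(R.from_euler('z',yaw)*R.from_euler('y',pitch)).as_matrix(); return np.array(tip)+Lm@[-.1,0,.0376]
D=np.array([.470,.338]); u=np.array([np.cos(yaw),np.sin(yaw)])
for b,z,p in((.028,.008,.4),(.028,.008,.45),(.04,.008,.45),(.06,.009,.45),(.07,.012,.45),(.075,.03,.45),(.08,.06,.1),(.08,.09,0)):
    t=np.r_[D-b*u,z]; print(b,z,p,end=' '); delta(tool_for(t,p),Rt(yaw,p))
E
```

```text
t: 19.92
tool_pos: [0.3663, 0.322, 0.0814]
tool_rot: [-0.434, 0.558, 0.617, 0.346]
contact_force: [-1.2, -0.0, -1.3]
gripper_width: 0.178
t 19.92 pos [0.3663 0.322  0.0814] x [-0.3835 -0.0588 -0.9217] z [-1.498e-01  9.887e-01 -8.000e-04] q [-0.67  0.74  0.04  1.77 -0.25  1.01  1.25] F [-1.2 -0.  -1.3] w 0.178
tip [0.44299269 0.33360946 0.00798983]
0.028 0.008 0.4 delta [-0.0001 -0.0003 -0.    ] [-0.0001 -0.0008  0.0005] rows min 0.0
0.028 0.008 0.45 delta [-0.0051 -0.0023 -0.    ] [-0.0001 -0.0008  0.0505] rows min 0.4
0.04 0.008 0.45 delta [-0.0004  0.0087 -0.    ] [-0.0001 -0.0008  0.0505] rows min 0.4
0.06 0.009 0.45 delta [ 0.0065  0.0275 -0.    ] [-0.0001 -0.0008  0.0505] rows min 0.7
0.07 0.012 0.45 delta [ 0.0076  0.0379 -0.    ] [-0.0001 -0.0008  0.0505] rows min 0.9
0.075 0.03 0.45 delta [-0.007   0.0495 -0.    ] [-0.0001 -0.0008  0.0505] rows min 1.2
0.08 0.06 0.1 delta [ 0.0034  0.0745 -0.    ] [-0.     -0.0008 -0.2995] rows min 2.4
0.08 0.09 0 delta [-0.0135  0.0863 -0.0001] [ 0.     -0.0008 -0.3995] rows min 3.2
```

View pics/v7.png

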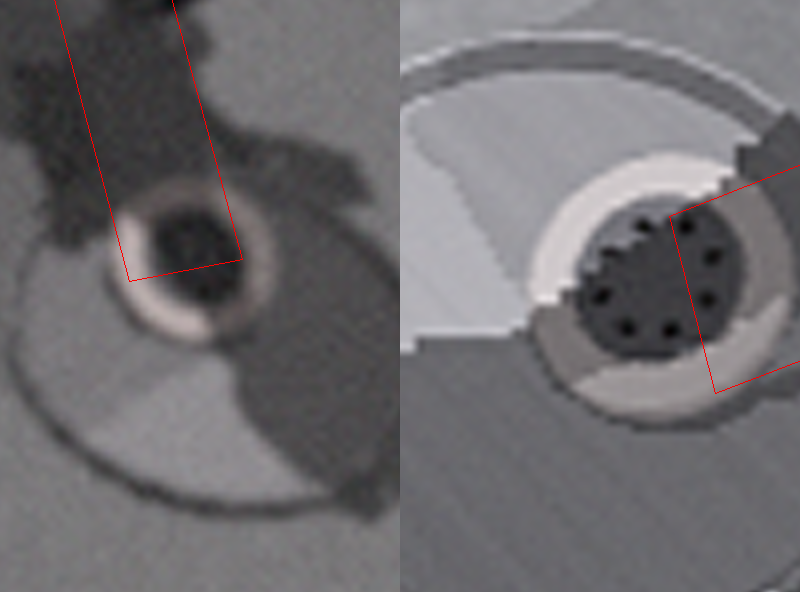

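The disc has slid about halfway off. Its front rim is on the dish floor and its centre is about 20 mm short of the dish centre. I nudge forward a little, then pull the blade back low.

```bash
python3 -m handwheel '-0.002 -0.001 0 0 0 0.02 0.005;-0.004 -0.0025 0 0 0 0.035 0.005;-0.006 -0.005 0 0 0 0.05 0.005;-0.0075 -0.008 0 0 0 0.05 0.005;-0.009 -0.0115 0 0 0 0.05 0.005;-0.0098 -0.0133 0 0 0 0.05 0.005;-0.0098 -0.0133 0 0 0 0.05 0.005;-0.008 -0.0095 0 0 0 0.05 0.005;-0.0062 -0.005 0 0 0 0.05 0.005;-0.0042 0 0 0 0 0.05 0.005;-0.0022 0.0045 0 0 0 0.05 0.005;-0.0004 0.0087 0 0 0 0.05 0.005;0.0013 0.0135 0 0 0 0.05 0.005;0.003 0.018 0 0 0 0.05 0.005;0.0045 0.0225 0 0 0 0.05 0.005;0.006 0.0275 0 0 0 0.05 0.005;0.006 0.0275 0 0 0 0.05 0.005'
python3 - <<'E'
from h import *
from view import *
rep(); o,L=lif(); print("tip",o+L@[.1,0,0])
view("v8.png",ctr=[.46,.336,.01])
for n in("scene","side"):
    im=robot.get_image(n)
    for a in robot.cut_out(im,"disc")[:4]:
        v,u=np.nonzero(a["mask"]); print(n,round(a["conf"],2),ray(im,[u.mean(),v.mean()],.012)[0].round(4),len(u))
yaw=.151
def tool_for(tip,pitch):
    Lm=(R.from_euler('z',yaw)*R.from_euler('y',pitch)).as_matrix(); return np.array(tip)+Lm@[-.1,0,.0376]
D=np.array([.470,.338]); u=np.array([np.cos(yaw),np.sin(yaw)])
for b,z,p in((.07,.012,.45),(.075,.03,.45),(.08,.06,.1),(.08,.09,0)):
    t=np.r_[D-b*u,z]; print(b,z,p,end=' '); delta(tool_for(t,p),Rt(yaw,p))
E
```

```text
t: 21.43
tool_pos: [0.3366, 0.3179, 0.087]
tool_rot: [-0.42, 0.569, 0.626, 0.329]
contact_force: [-0.0, 0.5, -1.2]
gripper_width: 0.178
t 21.43 pos [0.3366 0.3179 0.087 ] x [-0.4308 -0.0668 -0.9   ] z [-1.516e-01  9.884e-01 -8.000e-04] q [-0.68  0.72  0.02  1.81 -0.26  1.03  1.25] F [-0.   0.5 -1.2] w 0.178
tip [0.40935061 0.32894989 0.00960861]
scene 0.91 [ 0.6804 -0.219   0.012 ] 385
scene 0.7 [0.4626 0.3361 0.012 ] 255
side 0.79 [0.4618 0.3377 0.012 ] 844
side 0.77 [ 0.6743 -0.2084  0.012 ] 194
0.07 0.012 0.45 delta [ 0.0022  0.0107 -0.    ] [-0.0004 -0.0006  0.0009] rows min 0.3
0.075 0.03 0.45 delta [-0.0118  0.023  -0.0001] [-0.0004 -0.0006  0.0009] rows min 0.6
0.08 0.06 0.1 delta [-0.0001  0.0474 -0.0001] [-3.000e-04 -7.000e-04 -3.491e-01] rows min 2.8
0.08 0.09 0 delta [-0.0165  0.06   -0.0001] [-3.000e-04 -7.000e-04 -4.491e-01] rows min 3.6
```

View pics/v8.png

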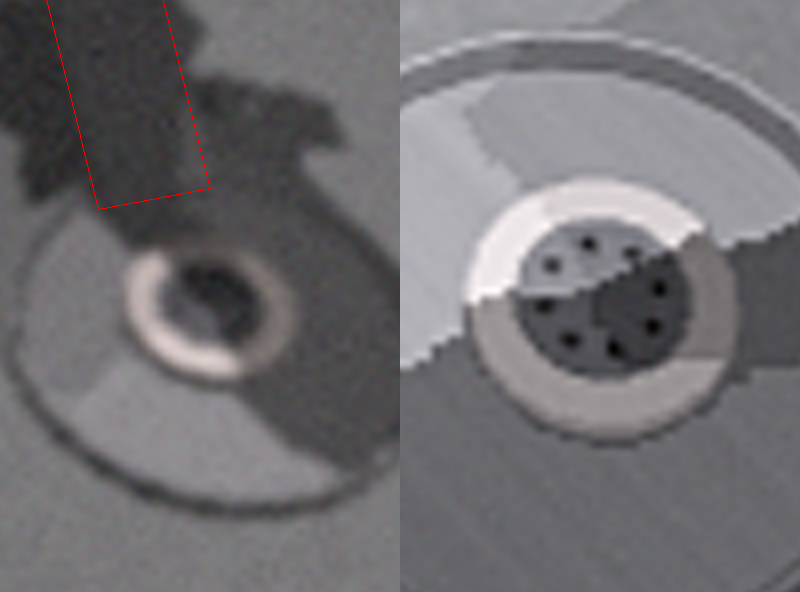

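The disc lies flat in the dish at about (0.462, 0.337), 8 mm from the dish centre, and the blade is clear of it. I raise and level the lifter.

```bash
python3 -m handwheel '-0.004 0.008 0 0 0 0 0.005;-0.008 0.016 0 0 0 0 0.005;-0.0118 0.023 0 0 0 0 0.005;-0.02 0.027 0 0 0 0 0.005;-0.03 0.032 0 0 0 -0.05 0.005;-0.032 0.034 0 0 0 -0.13 0.005;-0.03 0.036 0 0 0 -0.21 0.005;-0.028 0.038 0 0 0 -0.29 0.005;-0.026 0.04 0 0 0 -0.37 0.005;-0.024 0.042 0 0 0 -0.449 0.005;-0.024 0.042 0 0 0 -0.449 0.005;-0.024 0.042 0 0 0 -0.449 0.005'
python3 - <<'E'
from h import *
from view import lif
rep(); o,L=lif(); print("tip",o+L@[.1,0,0])
delta([.50,.05,.15],Rt(.151)); delta([.522,-.3285,.12],Rt(.325))
E
```

```text
t: 22.73
tool_pos: [0.3103, 0.3142, 0.1274]
tool_rot: [-0.537, 0.461, 0.537, 0.46]
contact_force: [0.7, 0.7, -0.6]
gripper_width: 0.18
t 22.73 pos [0.3103 0.3142 0.1274] x [-1.2e-03 -5.0e-04 -1.0e+00] z [-1.525e-01  9.883e-01 -3.000e-04] q [-0.94  0.46  0.14  2.13 -0.12  0.56  1.01] F [ 0.7  0.7 -0.6] w 0.18
tip [0.4090653  0.32942103 0.08965961]
delta [-0.0227 -0.1472 -0.29  ] [ 0.0021 -0.0003 -0.0013] rows min 7.8
delta [ 0.0075 -0.1113 -0.6675] [-0.1719 -0.0002 -0.0013] rows min 16.2
```

```bash
python3 -m handwheel '-0.005 -0.008 -0.012 0 0 0 0.005;-0.01 -0.022 -0.035 0 0 0 0.005;-0.015 -0.035 -0.06 0 0 0 0.005;-0.02 -0.048 -0.085 0 0 0 0.005;-0.023 -0.06 -0.11 0 0 0 0.005;-0.023 -0.073 -0.135 0 0 0 0.005;-0.023 -0.086 -0.16 0 0 0 0.005;-0.023 -0.099 -0.185 0 0 0 0.005;-0.023 -0.111 -0.21 0 0 0 0.005;-0.023 -0.123 -0.235 0 0 0 0.005;-0.023 -0.135 -0.262 0 0 0 0.005;-0.023 -0.147 -0.29 0 0 0 0.005;-0.023 -0.145 -0.318 0 0 0 0.005;-0.022 -0.143 -0.345 -0.01 0 0 0.005;-0.02 -0.14 -0.372 -0.03 0 0 0.005;-0.018 -0.137 -0.4 -0.045 0 0 0.005;-0.016 -0.134 -0.425 -0.06 0 0 0.005;-0.014 -0.131 -0.445 -0.07 0 0 0.005;-0.012 -0.129 -0.455 -0.075 0 0 0.005;-0.012 -0.129 -0.455 -0.075 0 0 0.005'
python3 - <<'E'
from h import *
rep(); d,w=delta([.522,-.3285,.10],Rt(.325)); delta([.522,-.3285,.041],Rt(.325))
E
```

```text
t: 24.4
tool_pos: [0.5071, -0.1204, 0.1392]
tool_rot: [-0.552, 0.443, 0.552, 0.441]
contact_force: [-0.8, -0.1, -1.1]
gripper_width: 0.178
t 24.4 pos [ 0.5071 -0.1204  0.1392] x [-0.0019 -0.002  -1.    ] z [-0.219   0.9757 -0.0016] q [ 0.12  0.54  0.1   1.91 -0.08  0.7   2.06] F [-0.8 -0.1 -1.1] w 0.178
delta [ 0.0396  0.031  -0.2063] [-0.1042 -0.0014 -0.0024] rows min 5.1
delta [ 0.0986  0.0309 -0.2062] [-0.1042 -0.0014 -0.0024] rows min 5.5
```

```bash
python3 -m handwheel '0.003 0.003 -0.02 -0.01 0 0 0.005;0.008 0.006 -0.042 -0.02 0 0 0.005;0.012 0.01 -0.065 -0.035 0 -0.001 0.005;0.016 0.013 -0.088 -0.045 0 -0.001 0.005;0.02 0.017 -0.111 -0.055 -0.001 -0.002 0.005;0.025 0.02 -0.134 -0.065 -0.001 -0.002 0.005;0.03 0.024 -0.157 -0.08 -0.001 -0.002 0.005;0.034 0.027 -0.18 -0.09 -0.001 -0.002 0.005;0.038 0.03 -0.198 -0.1 -0.001 -0.002 0.005;0.04 0.031 -0.206 -0.104 -0.001 -0.002 0.005;0.05 0.031 -0.206 -0.104 -0.001 -0.002 0.005;0.063 0.031 -0.206 -0.104 -0.001 -0.002 0.005;0.075 0.031 -0.206 -0.104 -0.001 -0.002 0.005;0.085 0.031 -0.206 -0.104 -0.001 -0.002 0.005;0.092 0.031 -0.206 -0.104 -0.001 -0.002 0.005;0.096 0.031 -0.206 -0.104 -0.001 -0.002 0.005;0.098 0.031 -0.206 -0.104 -0.001 -0.002 0.005;0.098 0.031 -0.206 -0.104 -0.001 -0.002 0.005'
python3 - <<'E'
from h import *
rep(); delta([.522,-.3285,.0378],Rt(.325))
E
```

```text
t: 25.9
tool_pos: [0.5218, -0.328, 0.0413]
tool_rot: [-0.574, 0.413, 0.574, 0.412]
contact_force: [-0.1, 0.2, -1.6]
gripper_width: 0.175
t 25.9 pos [ 0.5218 -0.328   0.0413] x [-6.e-04 -2.e-04 -1.e+00] z [-0.3194  0.9476 -0.    ] q [ 0.5   0.79  0.04  1.7  -0.05  0.65  2.46] F [-0.1  0.2 -1.6] w 0.175
delta [ 0.0035 -0.     -0.0005] [ 0.0001 -0.     -0.0007] rows min 0.1
```

```bash
python3 -m handwheel '0.001 0 0 0 0 0 0.005;0.002 0 0 0 0 0 0.005;0.003 0 0 0 0 0 0.005;0.0038 0 0 0 0 0 0.005;0.0038 0 0 0 0 0 0.005;0.0038 0 0 0 0 0 0.005'
python3 - <<'E'
from h import *
rep()
E
```

```text
t: 26.4
tool_pos: [0.522, -0.3282, 0.0377]
tool_rot: [0.574, -0.413, -0.574, -0.412]
contact_force: [-0.4, 0.2, -1.4]
gripper_width: 0.182
t 26.4 pos [ 0.522  -0.3282  0.0377] x [-1.e-04 -5.e-04 -1.e+00] z [-3.193e-01  9.477e-01 -5.000e-04] q [ 0.5   0.79  0.04  1.7  -0.05  0.64  2.46] F [-0.4  0.2 -1.4] w 0.182
```

```bash
python3 -m handwheel '0.0005 0 0 0 0 0 0.005;0.001 0 0 0 0 0 0.005;0.001 0 0 0 0 0 0.005;0.001 0 0 0 0 0 0.005'
```

```text
t: 26.73
tool_pos: [0.522, -0.3282, 0.0376]
tool_rot: [0.574, -0.413, -0.574, -0.412]
contact_force: [-1.3, -0.2, 5.1]
gripper_width: 0.18
```

Bench contact is confirmed (+5 N). I release and back away upward.

```bash
python3 -m handwheel '0 0 0 0 0 0 0.02;0 0 0 0 0 0 0.03;0 0 0 0 0 0 0.04;0 0 0 0 0 0 0.05;0 0 0 0 0 0 0.06;0 0 0 0 0 0 0.06;0 0 0 0 0 0 0.06;-0.01 0 0 0 0 0 0.06;-0.03 0 0 0 0 0 0.06;-0.055 0 0 0 0 0 0.06;-0.08 0 0 0 0 0 0.06;-0.105 0 0 0 0 0 0.06;-0.13 0 0 0 0 0 0.06;-0.15 0.03 0 0 0 0 0.06;-0.17 0.06 0 0 0 0 0.06;-0.19 0.09 0 0 0 0 0.06;-0.2 0.1 0 0 0 0 0.06;-0.2 0.1 0 0 0 0 0.06;-0.2 0.1 0 0 0 0 0.06'
python3 - <<'E'
from h import *
rep(); big=[]
A=robot.get_image("scene"); B=robot.get_image("side"); C=robot.get_image("wrist")
def crop(im,P,h,S):
    c=proj(im,P)[0].astype(int); x0,y0=np.clip(c-h,0,[512-2*h,384-2*h]); return cv2.resize(im["pixels"][y0:y0+2*h,x0:x0+2*h],(S,S),interpolation=cv2.INTER_CUBIC)
t=np.hstack([crop(A,[.56,-.31,.02],32,300),crop(B,[.55,-.31,.02],32,300)]); b=np.hstack([crop(A,[.47,.338,.01],32,300),crop(B,[.47,.338,.01],45,300)])
cv2.imwrite("pics/end.png",np.vstack([t,b]))
for n,im in(("scene",A),("side",B)):
    for l,z in(("disc",.012),("dish",.012)):
        for a in robot.cut_out(im,l)[:3]:
            v,u=np.nonzero(a["mask"]); print(n,l,round(a["conf"],2),ray(im,[u.mean(),v.mean()],z)[0].round(4),len(u))
    for a in robot.tip_of(im,"lifter")[:3]: print(n,"lifter",round(a["conf"],2),ray(im,np.array(a["xy"])*[512,384],0)[0].round(4))
E
```

```text
t: 28.32
tool_pos: [0.4279, -0.3599, 0.2385]
tool_rot: [0.575, -0.412, -0.573, -0.413]
contact_force: [0.3, 0.3, -0.7]
gripper_width: 0.702
t 28.32 pos [ 0.4279 -0.3599  0.2385] x [ 0.0026 -0.0011 -1.    ] z [-0.3188  0.9478 -0.0019] q [ 0.62  0.46  0.06  1.69 -0.03  0.99  2.59] F [ 0.3  0.3 -0.7] w 0.702
scene disc 0.77 [ 0.6794 -0.2182  0.012 ] 372
scene disc 0.67 [0.4639 0.3366 0.012 ] 286
scene dish 0.78 [0.4778 0.3368 0.012 ] 1420
scene lifter 0.95 [ 0.6016 -0.511   0.    ]
scene lifter 0.94 [ 0.517  -0.3349  0.    ]
scene lifter 0.55 [ 0.3582 -0.3477  0.    ]
side disc 0.59 [0.4619 0.3379 0.012 ] 847
side disc 0.48 [ 0.6733 -0.208   0.012 ] 183
side dish 0.82 [0.4705 0.3481 0.012 ] 4457
side lifter 0.86 [ 0.524  -0.3351  0.    ]
side lifter 0.76 [ 0.3685 -0.3539  0.    ]
side lifter 0.73 [ 0.6072 -0.4908  0.    ]
```

View pics/end.png

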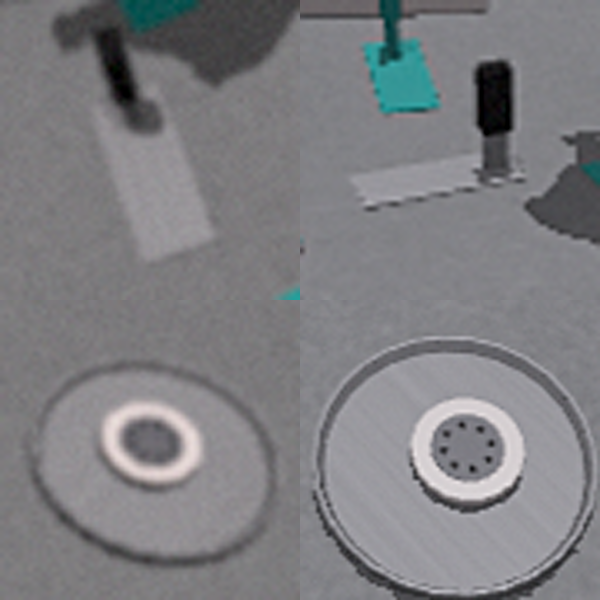

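The lifter stands upright with its blade flat, and the disc lies flat near the middle of the dish. The robot is clear of everything, so I hand in.

```bash
python3 -c "
from h import *
print(robot.job_done()); rep()"
```

```text
the job is handed in; nothing more can be done
None
the job is handed in; nothing more can be done
```

The disc is lying flat in the drying dish and the lifter is back on the bench with its blade flat. I handed the job in at about 28.5 s of robot time, against the 69 s limit. `job_done()` gave no verdict.

- **What I did:** I gripped the real lifter (grey blade, black grip) and slid the blade flat along the bench under the disc until its tip reached the rail. I carried the disc with the blade tilted back about 3°. I then tipped it off with the blade tip about 4 mm above the dish floor.
- **A correction on the way:** The disc stopped halfway off the blade at about 23°. I tilted a little further, nudged it forward and drew the blade back, and it settled flat.
- **Disc:** Both fixed cameras put it at about (0.463, 0.337), roughly 8 mm from the dish centre. The last picture shows it lying flat.
- **Lifter:** I set it down within about 2 mm of where it started and felt about 5 N of bench contact before letting go. The last picture shows it upright with its blade flat.
- **Robot:** It finished about 0.2 m above everything, touching nothing. The highest force in the readings after each move was about 10 N. The gripper never came near the disc, and I left the turquoise look-alikes alone.
- **Readings that disagreed:** The last network reading of the dish centre differed by about 1 cm between the cameras. I think this is because the disc now covers part of the dish, since in the picture the dish looks where it was.

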